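# Show the solder side of a power board to the inspection camera

## Task

Take the power board (the larger of the two circuit boards, with the tall heat sink) out of the opened television shell by its heat sink and hold it up in front of the bench inspection camera: its soldered underside square to the lens, centred on the view point, and its long side level. Leave everything else where it lies. The program finishes while the gripper still holds the board there, still, in the air.

Things in the scene. Friction and masses are not known exactly. Their poses are not given: they have to be found in the camera images.
- power_board: Power board: loose green circuit board 90 x 120 x 4 mm (x by y) on four 8 mm corner spacers, 0.2 to 0.4 kg. Origin: its centre, at the spacers' feet; y along the long side, z from soldered underside to component side (underside at z = 8 mm, top at 12). Parts on it beside the heat sink: at y = +-44 mm up to z = 38 mm, connectors at x = +-37 up to 20. Starts flat, component side up, in either half of the shell.
- heat_sink (a point): Grip point on the power board's finned aluminium heat sink, 45 mm along the board's z from its origin; axes as the board's. The heat sink stands in the middle of the board: 16 mm thick (along x), 50 mm long (along y), from z = 12 to 62 mm above the board's origin. Grip it across x.
- solder_side (a point): Centre of the power board's soldered underside (the board's origin shifted 8 mm along its z); axes as the board's. This is the point to bring to the view point.
- view_point (a point): View point: in the air 160 mm straight out of the lens, 0.22 to 0.28 m high. z runs along the lens axis away from the camera, slanting up 55 degrees from level, back towards the robot's side; y is level, across the picture. Presented rightly, the board's z points along this z (underside faces the lens, board leans 35 degrees from level) and the board's y lies along this y, either way round.
- camera: Foot and column of the inspection camera, fixed on the bench, to be left alone. Origin: under the lens head, on the bench.
- lens (a point): Centre of the inspection camera's front glass; axes as the view point's. Grey head 44 mm wide, black barrel 34 mm across, white ring light, on a steel column with a dark foot 100 x 110 mm, at the far side of the bench beyond the shell; it stays where it stands. Place, direction and height differ from run to run.
- shell: Opened television back: black plastic tray 260 x 540 x 45 mm (x by y by height) with a 14 mm wider rim, walls 5 mm, fixed on the bench, open side up. Origin: centre of its underside; inner floor at z = 5 mm. A grey speaker 120 x 30 mm, 37 mm high, is fixed at either short end; four screw posts 35 mm high.
- small_board: The other circuit board in the shell, to be left alone: green, 70 x 90 mm, with a low heat sink 12 x 30 mm, 37 mm high overall. Origin: its centre, at the feet.
- shield_can: Loose steel shielding box 30 x 36 x 14 mm at the middle of the shell's near wall, to be left alone. Origin: centre of its underside.
- screwdriver: Screwdriver lying on the bench left of the shell, to be left alone. Origin on the tool.
- tape_roll: Yellow ring of tape 90 mm across, 20 mm high, lying on the bench left of the shell, to be left alone. Origin: centre of its underside.
- meter: Hand multimeter 150 x 80 x 44 mm on the bench right of the shell, to be left alone. Origin: centre of its underside.
- screw_dish: Steel dish 80 mm across, 30 mm high, on the bench right of the shell, to be left alone. Origin: centre of its underside.
Not all that is in view belongs to the job. What is shaped like the power_board but purple is not meant.

How it is judged:
By the outcome, as a careful person would: the job done as asked, in the order asked, and still so for the second after the job is handed in, while the arm keeps its last pose, push and grip.
It also fails if it takes over 32 s, if anything falls off the work surface, if the arm or the gripper's body presses on something with over 40 N, if the wrist force passes 120 N, or if a joint passes its speed limit or range.

## Robot

A 6-joint arm with a two-finger parallel gripper is mounted at the origin on the work surface. World frame = base frame: x ahead of the robot, y to its left, z up, the work surface at z = 0. Lengths are in m, angles in rad, forces in N, time in s.
With the tool pointing down it reaches from about 0.375 to 0.9 m from the base axis. Payload 3.1 kg.
Tool frame: the origin (TCP) lies at the very end of the fingers, on their centre line; the grasp point (between the pads) lies 19 mm behind it (manip.grasp_offset is the distance from the TCP to the grasp point, in m); y points along the fingers, z is the direction in which the jaws open and shut, and the axes are right-handed (so a half turn about y gives the same grasp; the last joint's range is limited). The gripper opens to 85 mm and grips with 20 to 120 N. Pads are 22 mm wide; open, the fingers measure 114 mm over their backs; the gripper's body (76 mm by 85 mm) begins 54 mm behind the grasp point. The pads swing forward as they close: fully open they stand 13 mm farther back than shut.
Start: joints at [1.103, 0.527, 1.433, -0, 1.181, -0.178], TCP at [0.178, 0.599, 0.231] pointing down, gripper open.
Joint ranges: [-3.08, 3.08], [-0.75, 2.2], [0.22, 2.44], [-1.43, 4.57], [0, 2.65], [-2.85, 2.85]. Speed limits (rad/s): [2.79, 2.79, 3.14, 3.14, 3.14, 3.14].

## Interface

Orientations are given as a unit quaternion [x, y, z, w].
In Python, from station import manip gives the robot as it stands.
- The arm moves only by the tool apply_moves, never from a script. Its argument "motion" is a list of rows, each a list of 5 numbers: the finger opening in mm, from 0 to 85.4, then the shift along the tool's x, y, z in units of 30 mm (1.0 is 30 mm), then the turn about the tool's y in units of 10 degrees (1.0 is 10 degrees). In form: [[fingers, x, y, z, twist], ...]. A call has 1 to 12 rows; each row is the pose to reach, as a shift and turn from the pose commanded when the call began, along the tool's axes at that moment; what a row does not reach only later rows make up. A row lasts 1/8 s, in which the tool goes at most 62.5 mm and 10.7 degrees, less where a joint would pass 70% of its speed; a pose out of reach is approached as far as the arm can. A call with a gripper value outside its range is refused whole. The fingers move at their own pace and stop on an object; "squeeze" is the grip in N (left out, the last holds). Time passes only in rows, so rows that repeat a pose let the fingers close. It gives the time, the measured TCP pose, the force and the opening at its end, in the units of the state.
- manip.sense(): the state, without advancing time (a new reading comes with each control period).
- manip.snapshot(name): name is "scene" or "top" or "wrist"; returns the picture (420x560x3 uint8, red, green, blue); there is no depth.
- manip.get_calibration(name): a dict with "intrinsics" (3x3 intrinsics, pixels), "extrinsics" (4x4, takes a point from camera to world coordinates). Camera axes: x right, y up, looking along -z (the intrinsics and any distortion apply to the point x, -y, -z); pixel columns grow to the right and rows downward; lengths in m; the calibration is good to about 2 mm. A picture is of the moment at which its call begins: read the wrist's pose just before it. get_calibration takes no time and is no camera call; for the wrist camera it gives the pose at the moment of the call.
- manip.sign_off(): hands the job in, once; it reports no verdict.
The state is a dict: "t": time; "q": joint angles; "qd": joint speeds; "tau": joint torques, N m; "tcp_pos": TCP position; "tool_rot": TCP orientation; "force": force on the tool from outside, world axes, zero at the start; "ft_torque": the same for the moment, N m; "finger_gap": opening from 0.0 (shut) to 1.0 (fully open).
Only numpy, scipy, OpenCV 4.12 (cv2) and the standard library are available. Lean on these libraries where they do the work, as an engineer would, in place of code of your own. Each camera call takes 0.05 s, during which the arm holds its last target.

## Working session

There is one attempt and no reset: what is moved stays moved. The work goes in short steps, Python scripts to look and compute and a tool call to move; the robot and the scene stay as the last step left them, time stands still between calls to the robot, and variables do not carry over. Pictures are saved under pics/ and viewed, and the job is handed in when it is done.

Besides the shell and the picture viewer there is one more tool, called after "Call:" as name(argument=value, ...) on one line, values as JSON. apply_moves: Moves the arm, as the interface text tells. Its arguments: {"type":"object","properties":{"motion":{"type":"array"},"squeeze":{"type":"number"}},"required":["motion"]}

```bash
mkdir -p pics; ls; python3 - <<'E'
from station import manip
import cv2,numpy as np
print(manip.sense())
for n in("scene","top","wrist"):
    c=manip.get_calibration(n);print(n,np.round(c["intrinsics"],1).tolist(),np.round(c["extrinsics"],4).tolist(),[k for k in c])
    im=manip.snapshot(n);cv2.imwrite(f"pics/{n}0.png",im[:,:,::-1])
print(manip.grasp_offset, dir(manip))
E
```

```text
pics
{'t': 0.0, 'q': array([ 1.10347203e+00,  5.28459552e-01,  1.43392033e+00, -3.37133613e-06,
        1.18139526e+00, -1.78505448e-01]), 'qd': array([ 0.00091851,  0.00202054,  0.00163842, -0.00036189, -0.00190913,
        0.00039048]), 'tau': array([ 1.14545583e-04, -4.42349946e+01, -1.78022522e+01, -2.47319131e-04,
        8.59510998e-03, -2.46893652e-07]), 'tcp_pos': array([0.17765691, 0.59846303, 0.23033195]), 'tool_rot': array([ 0.7004783 , -0.10200165,  0.10151402, -0.69901411]), 'force': array([-1.22817659, -0.04799606, -0.4098443 ]), 'ft_torque': array([ 0.0037404 ,  0.00279504, -0.00217399]), 'finger_gap': 0.997134764132698}
scene [[477.2, 0.0, 282.4], [0.0, 477.2, 209.3], [0.0, 0.0, 1.0]] [[-0.0347, -0.5402, 0.8408, 1.6827], [0.9994, -0.0208, 0.0278, 0.0554], [0.0024, 0.8413, 0.5406, 0.8946], [0.0, 0.0, 0.0, 1.0]] ['intrinsics', 'extrinsics']
top [[487.7, 0.0, 275.2], [0.0, 487.7, 213.4], [0.0, 0.0, 1.0]] [[0.0102, 0.9979, -0.0646, 0.4127], [-0.9999, 0.0101, -0.003, -0.0085], [-0.0023, 0.0646, 0.9979, 1.4111], [0.0, 0.0, 0.0, 1.0]] ['intrinsics', 'extrinsics']
wrist [[344.1, 0.0, 279.7], [0.0, 344.1, 205.1], [0.0, 0.0, 1.0]] [[0.2839, -0.9233, -0.2586, 0.1116], [0.9588, 0.2727, 0.0791, 0.6178], [-0.0025, -0.2704, 0.9627, 0.3746], [0.0, 0.0, 0.0, 1.0]] ['intrinsics', 'extrinsics']
0.0187 ['PlanningError', '__class__', '__delattr__', '__dict__', '__dir__', '__doc__', '__eq__', '__format__', '__ge__', '__getattribute__', '__getstate__', '__gt__', '__hash__', '__init__', '__init_subclass__', '__le__', '__lt__', '__module__', '__ne__', '__new__', '__reduce__', '__reduce_ex__', '__repr__', '__setattr__', '__sizeof__', '__str__', '__subclasshook__', '__weakref__', 'get_calibration', 'grasp_offset', 'sense', 'sign_off', 'snapshot']
```

View pics/scene0.png

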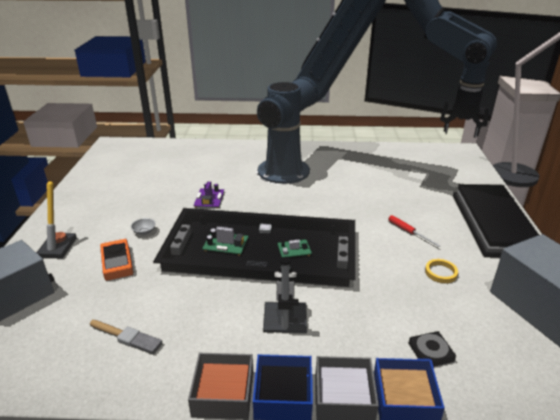

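View pics/top0.png

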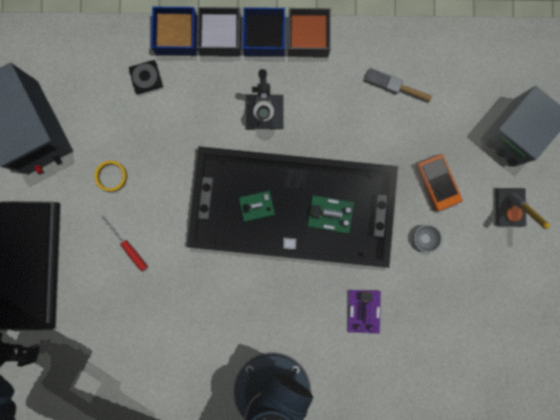

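View pics/wrist0.png

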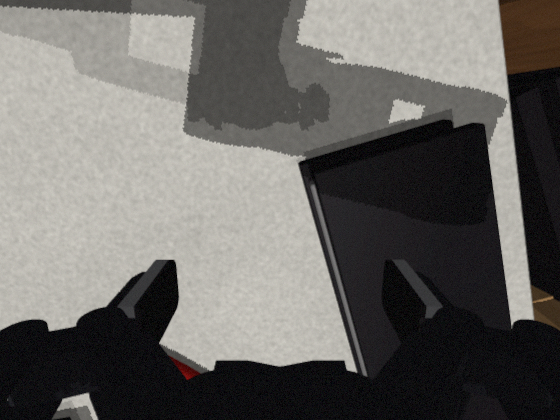

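The power board is the green one at about (331,215) in the top view. The camera foot is at about (264,110), and the purple decoy is at about (364,311). I'll zoom in next.

```bash
python3 - <<'E'
import cv2,numpy as np
t=cv2.imread('pics/top0.png');s=cv2.imread('pics/scene0.png')
a=cv2.resize(t[60:270,180:410],None,fx=3.4,fy=2.8,interpolation=cv2.INTER_CUBIC)
b=cv2.resize(s[180:340,150:370],None,fx=3.6,fy=3.6,interpolation=cv2.INTER_CUBIC)
cv2.imwrite('pics/a.png',a);cv2.imwrite('pics/b.png',b)
E
```

```text
(no output)
```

View pics/a.png

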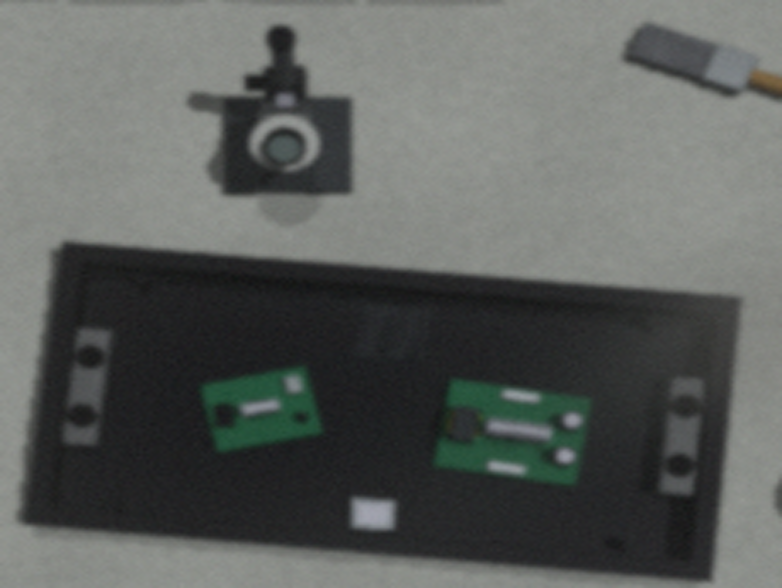

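View pics/b.png

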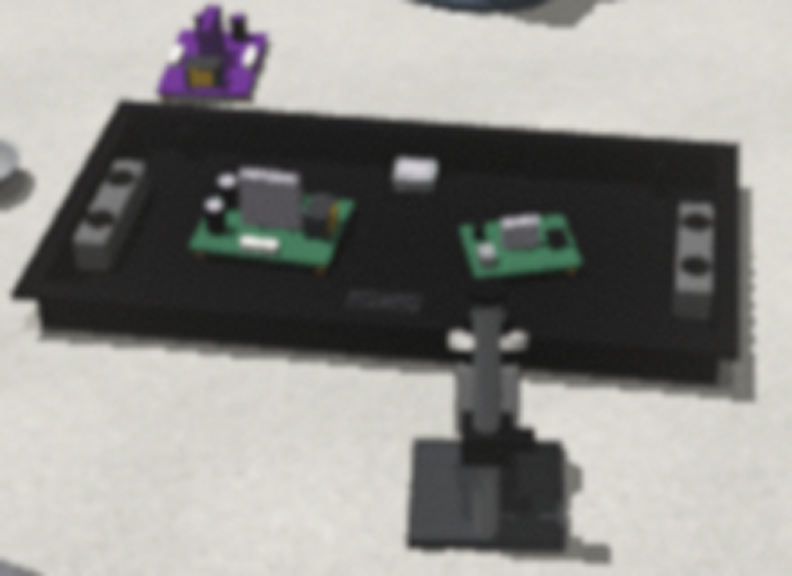

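```bash
cat > h.py <<'E'
import numpy as np,cv2
from station import manip
from scipy.spatial.transform import Rotation as R
def ray(c,uv):
    K=c["intrinsics"];E=c["extrinsics"]
    uv=np.atleast_2d(uv).astype(float)
    d=np.c_[(uv[:,0]-K[0,2])/K[0,0],-(uv[:,1]-K[1,2])/K[1,1],-np.ones(len(uv))]
    d=d@E[:3,:3].T
    return E[:3,3],d/np.linalg.norm(d,axis=1)[:,None]
def onz(c,uv,z):
    o,d=ray(c,uv);return o+d*((z-o[2])/d[:,2])[:,None]
def tri(rs):
    A=np.zeros((3,3));b=np.zeros(3)
    for o,d in rs:
        P=np.eye(3)-np.outer(d,d);A+=P;b+=P@o
    p=np.linalg.solve(A,b)
    return p,[np.linalg.norm((np.eye(3)-np.outer(d,d))@(p-o)) for o,d in rs]
def proj(c,p):
    K=c["intrinsics"];E=c["extrinsics"]
    q=(np.atleast_2d(p)-E[:3,3])@E[:3,:3]
    return np.c_[K[0,0]*q[:,0]/-q[:,2]+K[0,2],K[1,1]*-q[:,1]/-q[:,2]+K[1,2]]
def green(im):
    h=cv2.cvtColor(im,cv2.COLOR_BGR2HSV)
    return cv2.inRange(h,(60,90,40),(90,255,255))
E
python3 - <<'E'
from h import *
T=manip.get_calibration("top");S=manip.get_calibration("scene")
t=cv2.imread('pics/top0.png');s=cv2.imread('pics/scene0.png')
for n,im,c in(("top",t,T),("scene",s,S)):
    m=cv2.morphologyEx(green(im),cv2.MORPH_CLOSE,np.ones((9,9)))
    cs,_=cv2.findContours(m,cv2.RETR_EXTERNAL,cv2.CHAIN_APPROX_NONE)
    for k in cs:
        if cv2.contourArea(k)<200: continue
        p=onz(c,k[:,0],0.017)
        r=cv2.minAreaRect((p[:,:2]*1000).astype(np.float32))
        print(n,cv2.contourArea(k),k[:,0].mean(0).round(1),r)
# white ring in top
g=cv2.cvtColor(t,cv2.COLOR_BGR2GRAY)
print(onz(T,[[244,93],[283,93],[283,128],[244,128]],0.01))
def crop(u,v): return [180+u/3.4,60+v/2.8]
def crops(u,v): return [150+u/3.6,180+v/3.6]
# head: ring centre top vs scene
print(tri([(lambda r:(r[0],r[1][0]))(ray(T,crop(284,145))),(lambda r:(r[0],r[1][0]))(ray(S,crops(487,338)))]))
# heat sink top
print(tri([(lambda r:(r[0],r[1][0]))(ray(T,crop(519,428))),(lambda r:(r[0],r[1][0]))(ray(S,crops(270,174)))]))
E
```

```text
top 1019.5 [328.8 213.9] ((503.18896484375, -161.47128295898438), (121.6336669921875, 92.60973358154297), 81.10801696777344)
top 775.0 [256.4 205.6] ((524.1436767578125, 49.949012756347656), (73.67205810546875, 93.3312759399414), 13.130730628967285)
scene 315.0 [294.1 248.6] ((532.0210571289062, 52.12129211425781), (77.86431884765625, 92.27713012695312), 13.31103801727295)
scene 210.0 [222.3 246.2] ((534.5073852539062, -162.9334259033203), (124.49693298339844, 58.96217346191406), 68.35730743408203)
[[ 0.8553539   0.09074688  0.01      ]
 [ 0.85643827 -0.02336833  0.01      ]
 [ 0.75265254 -0.02432428  0.01      ]
 [ 0.75155369  0.0892545   0.01      ]]
(array([0.77040388, 0.0312391 , 0.11709318]), [np.float64(0.0014644959741114789), np.float64(0.0014644959741115025)])
(array([ 0.50262908, -0.16064823,  0.06318677]), [np.float64(0.002734150806487605), np.float64(0.002734150806487602)])
```

Call:
apply_moves(motion=[[85, 0, -2, 0, 1], [85, 1.4, -4.3, -0.8, 2], [85, 18.7, -4.3, -11.1, 4], [85, 18.7, -4.3, -11.1, 6], [85, 18.7, -4.3, -11.1, 8.2], [85, 18.7, -4.3, -11.1, 8.2], [85, 18.7, -4.3, -11.1, 8.2], [85, 18.7, -4.3, -11.1, 8.2], [85, 18.7, -4.3, -11.1, 8.2], [85, 18.7, -4.3, -11.1, 8.2], [85, 18.7, -4.3, -11.1, 8.2], [85, 18.7, -4.3, -11.1, 8.2]])

```text
t: 1.65
tcp_pos: [0.6221, 0.1181, 0.3599]
tool_rot: [-0.461, 0.536, -0.536, 0.461]
force: [0.4, -0.3, 1.4]
finger_gap: 0.999
```

```bash
python3 - <<'E'
from h import *
s=manip.sense();print(s['q'].round(3),s['tcp_pos'],R.from_quat(s['tool_rot']).as_matrix().round(3).tolist())
c=manip.get_calibration("wrist");im=manip.snapshot("wrist");cv2.imwrite('pics/w1.png',im[:,:,::-1])
np.savez('w1.npz',**c);print(c['extrinsics'].round(3).tolist())
E
```

```text
[0.011 0.43  1.24  0.    1.473 0.161] [0.62208601 0.118069   0.35991935] [[-0.15, -0.001, 0.989], [-0.989, 0.0, -0.15], [0.0, -1.0, -0.001]]
[[0.989, 0.143, 0.041, 0.632], [-0.149, 0.952, 0.268, 0.185], [-0.0, -0.271, 0.963, 0.504], [0.0, 0.0, 0.0, 1.0]]
```

View pics/w1.png

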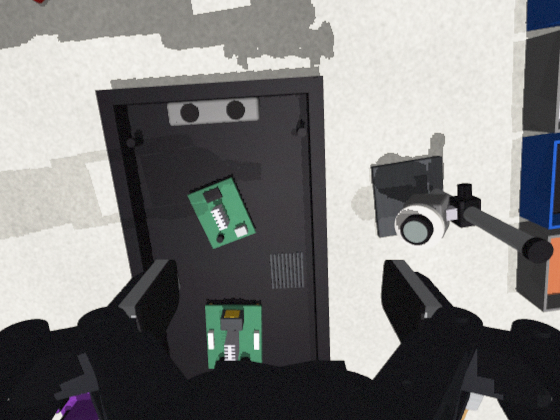

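The small board is at about (222,212), and the power board is at (235,335), partly behind the gripper. The lens glass is at about (416,230), with the foot's corners near (372,165), (441,156) and (378,237). I'll zoom in for the lens and the foot's yaw.

```bash
python3 - <<'E'
import cv2
t=cv2.imread('pics/w1.png')
cv2.imwrite('pics/c.png',cv2.resize(t[140:270,355:560],None,fx=3.8,fy=3.8,interpolation=cv2.INTER_CUBIC))
E
```

```text
(no output)
```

View pics/c.png

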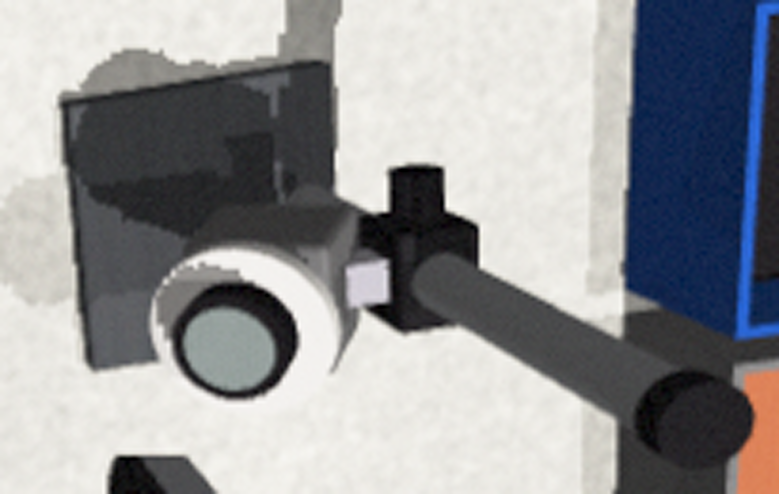

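```bash
python3 - <<'E'
from h import *
T=manip.get_calibration("top");W=np.load('w1.npz')
def cw(u,v): return [355+u/3.8,140+v/3.8]
def ct(u,v): return [180+u/3.4,60+v/2.8]
def r1(c,p): o,d=ray(c,p);return o,d[0]
print('glass',tri([r1(T,ct(284,148)),r1(W,cw(229,348))]))
print('ring',tri([r1(T,ct(285,141)),r1(W,cw(246,322))]))
print('coltop',tri([r1(T,ct(282,40)),r1(W,cw(695,420))]))
for z in(0,.012,.02):
    p=onz(W,[cw(65,103),cw(92,368),cw(330,65)],z)
    e=p[1]-p[0];f=p[2]-p[0]
    print(z,p.round(4).tolist(),np.linalg.norm(e),np.degrees(np.arctan2(e[1],e[0])),np.linalg.norm(f),np.degrees(np.arctan2(f[1],f[0])))
# green board in wrist
m=green(cv2.imread('pics/w1.png'));m=cv2.morphologyEx(m,cv2.MORPH_CLOSE,np.ones((9,9)))
E
```

```text
glass (array([0.76293467, 0.0293038 , 0.13667969]), [np.float64(0.0007672609972288501), np.float64(0.0007672609972287094)])
ring (array([0.77506746, 0.02919928, 0.11801427]), [np.float64(0.0009341312501086059), np.float64(0.0009341312501087375)])
coltop (array([0.83838155, 0.03032379, 0.22095217]), [np.float64(0.0019330216339614073), np.float64(0.0019330216339614823)])
0 [[0.7541, 0.0823, 0.0], [0.7567, -0.0291, 0.0], [0.8562, 0.0819, 0.0]] 0.11142375022312438 -88.68694314579268 0.10208963797848425 -0.24039604895402997
0.012 [[0.7512, 0.0848, 0.012], [0.7537, -0.024, 0.012], [0.8509, 0.0843, 0.012]] 0.10877118509844991 -88.68694314579267 0.09965928167877175 -0.24039604895402236
0.02 [[0.7493, 0.0864, 0.02], [0.7517, -0.0206, 0.02], [0.8473, 0.086, 0.02]] 0.10700280834866695 -88.68694314579265 0.09803904414563012 -0.24039604895403868
```

Call:
apply_moves(motion=[[85, 7.1, 4.6, -2.9, 0], [85, 7.1, 4.6, -2.9, 0], [85, 7.1, 4.6, -2.9, 0], [85, 7.1, 4.6, -2.9, 0], [85, 7.1, 4.6, -2.9, 0], [85, 7.1, 4.6, -2.9, 0]])

```text
t: 2.45
tcp_pos: [0.5029, -0.0779, 0.222]
tool_rot: [-0.461, 0.537, -0.536, 0.461]
force: [-0.1, 0.1, -0.6]
finger_gap: 0.991
```

```bash
python3 - <<'E'
from h import *
s=manip.sense();print(s['t'],s['tcp_pos'],R.from_quat(s['tool_rot']).as_matrix().round(3).tolist())
c=manip.get_calibration("wrist");im=manip.snapshot("wrist");cv2.imwrite('pics/w2.png',im[:,:,::-1])
np.savez('w2.npz',**c)
m=green(im[:,:,::-1].copy());m=cv2.morphologyEx(m,cv2.MORPH_CLOSE,np.ones((15,15)))
cs,_=cv2.findContours(m,cv2.RETR_EXTERNAL,cv2.CHAIN_APPROX_NONE)
for k in cs:
    if cv2.contourArea(k)<1000: continue
    p=onz(c,k[:,0],0.017);print(k[:,0].min(0),k[:,0].max(0),cv2.minAreaRect((p[:,:2]*1000).astype(np.float32)))
E
```

```text
2.45 [ 0.50289315 -0.07791688  0.22195911] [[-0.151, -0.001, 0.989], [-0.989, 0.001, -0.151], [-0.001, -1.0, -0.001]]
[250 198] [335 301] ((502.8459777832031, -162.44967651367188), (121.69867706298828, 90.5127944946289), 80.98469543457031)
[229   0] [333 101] ((524.6730346679688, 51.21910858154297), (72.16071319580078, 93.4912109375), 12.81556510925293)
```

View pics/w2.png

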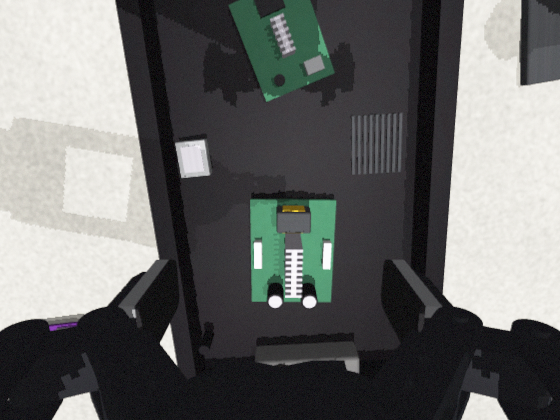

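The wrist picture shows the power board spanning columns 250–335 and rows 198–301, with the finned heat sink's top at about (294,273). I'll check its height from two views.

```bash
python3 - <<'E'
from h import *
T=manip.get_calibration("top");W=np.load('w2.npz')
def r1(c,p): o,d=ray(c,p);return o,d[0]
print(tri([r1(T,[180+519/3.4,60+428/2.8]),r1(W,[294,273])]))
# board edges height: corners top vs wrist
t=cv2.imread('pics/w2.png');cv2.imwrite('pics/d.png',cv2.resize(t[190:310,230:350],None,fx=5,fy=5,interpolation=cv2.INTER_CUBIC))
# board corners of top from minAreaRect at z=.017, solve height via corner centre
mt=cv2.morphologyEx(green(cv2.imread('pics/top0.png')),cv2.MORPH_CLOSE,np.ones((9,9)))
k=max([k for k in cv2.findContours(mt,0,1)[0]],key=cv2.contourArea)
mw=cv2.morphologyEx(green(t),cv2.MORPH_CLOSE,np.ones((15,15)))
kw=[k for k in cv2.findContours(mw,0,1)[0] if cv2.contourArea(k)>1000 and k[:,0,1].min()>150][0]
print(tri([r1(T,cv2.minAreaRect(k)[0]),r1(W,cv2.minAreaRect(kw)[0])]))
E
```

```text
(array([ 0.50308554, -0.16320972,  0.06548934]), [np.float64(0.00034082081943697697), np.float64(0.00034082081943713846)])
(array([ 0.50375238, -0.16219006,  0.01087411]), [np.float64(0.000291765168180096), np.float64(0.0002917651681801535)])
```

View pics/d.png

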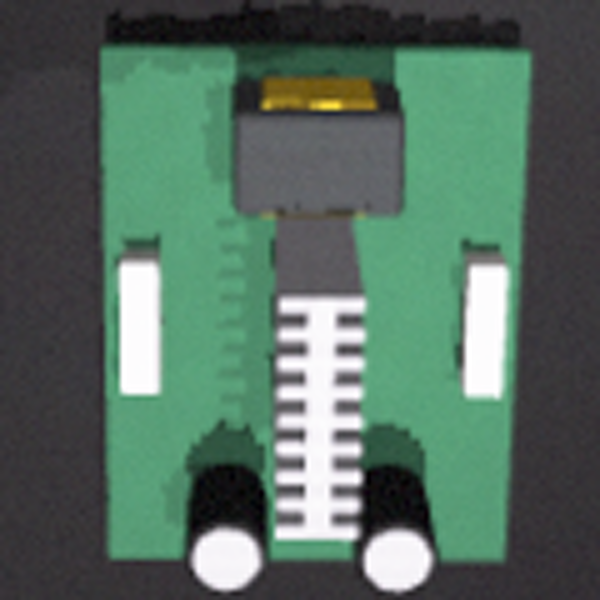

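Call:
apply_moves(motion=[[85, 2.8, 1, 0.4, 0], [85, 2.8, 2, 0.4, 0], [85, 2.8, 4, 0.4, 0], [85, 2.8, 5.5, 0.4, 0], [85, 2.8, 6.3, 0.4, 0], [85, 2.8, 6.3, 0.4, 0]], squeeze=80)

```text
t: 3.25
tcp_pos: [0.5036, -0.1612, 0.0323]
tool_rot: [-0.462, 0.536, -0.535, 0.462]
force: [-0.5, 0.6, 0.9]
finger_gap: 0.991
```

```bash
python3 - <<'E'
from h import *
s=manip.sense();print(s['t'],s['tcp_pos'],s['force'])
im=manip.snapshot("wrist");cv2.imwrite('pics/w3.png',im[:,:,::-1])
E
```

```text
3.25 [ 0.50358304 -0.16118996  0.03232343] [-0.45703436  0.55946589  0.92142835]
```

View pics/w3.png

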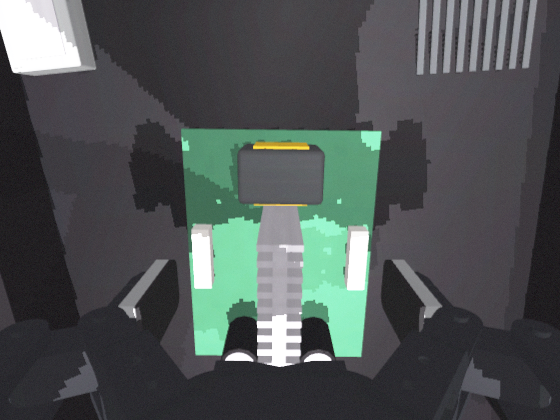

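The fingers straddle the heat sink (centred at about column 280) and there's no contact. Now I close them.

Call:
apply_moves(motion=[[5, 0, 0, 0, 0], [5, 0, 0, 0, 0], [5, 0, 0, 0, 0], [5, 0, 0, 0, 0], [5, 0, 0, 0, 0], [5, 0, 0, 0, 0]], squeeze=80)

```text
t: 4.05
tcp_pos: [0.5029, -0.1627, 0.0341]
tool_rot: [0.461, -0.536, 0.536, -0.461]
force: [-0.3, 0.3, 5.8]
finger_gap: 0.174
```

Call:
apply_moves(motion=[[5, 0, -0.5, 0, 0], [5, 0, -1.5, 0, 0], [5, 0, -3, 0, 0], [5, 0, -5, 0, 0], [5, -2, -7, 0.4, 0], [5, -4, -8.5, 0.8, 0], [5, -5.5, -9.5, 1.2, -0.5], [5, -7, -11, 1.5, -0.9], [5, -8.5, -12, 1.9, -0.9], [5, -9.7, -13, 1.9, -0.9], [5, -9.7, -13, 1.9, -0.9], [5, -9.7, -13, 1.9, -0.9]])

```text
t: 5.55
tcp_pos: [0.6012, 0.117, 0.4228]
tool_rot: [0.503, -0.498, 0.498, -0.502]
force: [0.2, -0.3, -3.6]
finger_gap: 0.18
```

```bash
python3 - <<'E'
from h import *
s=manip.sense();print(s['t'],s['q'].round(3),s['tcp_pos'],s['force'],R.from_quat(s['tool_rot']).as_matrix().round(4).tolist())
c=manip.get_calibration("wrist");np.savez('w4.npz',**c)
im=manip.snapshot("wrist");cv2.imwrite('pics/w4.png',im[:,:,::-1])
E
```

```text
5.55 [ 1.000e-02  3.620e-01  1.184e+00 -1.000e-03  1.597e+00  1.000e-03] [0.60115966 0.1169651  0.42279421] [ 0.16104391 -0.30777818 -3.5986437 ] [[0.0089, -0.0018, 1.0], [-1.0, -0.0008, 0.0089], [0.0008, -1.0, -0.0018]]
```

View pics/w4.png

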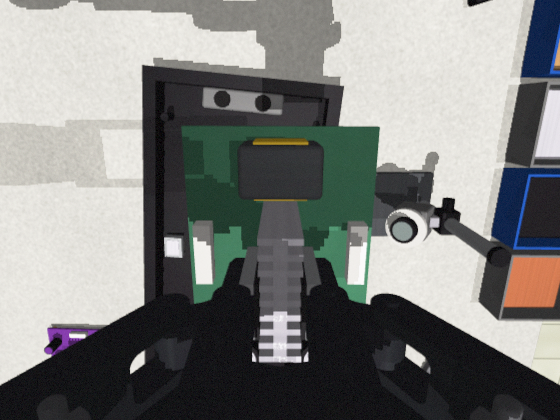

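The board is firmly held and level, with the heat sink centred between the pads. The move rows only allow yaw, so I'll reach past the workspace edge to see whether the arm tilts the tool there.

Call:
apply_moves(motion=[[5, 0, 0, 2, 0], [5, 0, 0, 4, 0], [5, 0, 0, 6, 0], [5, 0, 0, 8, 0], [5, 0, 0, 9, 0], [5, 0, 0, 10, 0], [5, 0, 0, 11, 0]])

```text
t: 6.48
tcp_pos: [0.8817, 0.1113, 0.3971]
tool_rot: [-0.49, 0.49, -0.507, 0.513]
force: [0.2, 0.9, -1.7]
finger_gap: 0.176
```

```bash
cat > st.py <<'E'
from h import *
s=manip.sense();print(s['t'],s['q'].round(3),s['tcp_pos'].round(4),s['force'].round(1),R.from_quat(s['tool_rot']).as_matrix().round(4).tolist(),s['finger_gap'])
E
python3 st.py
```

```text
6.475 [-1.000e-03  9.160e-01  2.210e-01  5.000e-03  1.965e+00 -5.000e-03] [0.8817 0.1113 0.3971] [ 0.2  0.9 -1.7] [[0.0063, 0.0398, 0.9992], [-1.0, 0.005, 0.0061], [-0.0047, -0.9992, 0.0399]] 0.17630901269070817
```

The tool tilted 2.3° outward, so the out-of-reach approach does trade orientation for position. I'll push further.

Call:
apply_moves(motion=[[5, 0, 0, 2, 0], [5, 0, 0, 4, 0], [5, 0, 0, 6, 0], [5, 0, 0, 8, 0]])

```text
t: 6.98
tcp_pos: [0.9183, 0.1002, 0.3511]
tool_rot: [-0.477, 0.478, -0.517, 0.526]
force: [-1.0, -0.8, -2.3]
finger_gap: 0.176
```

```bash
python3 st.py
```

```text
6.975 [-0.015  0.97   0.219  0.012  1.866 -0.02 ] [0.9183 0.1002 0.3511] [-1.  -0.8 -2.3] [[0.0085, 0.0864, 0.9962], [-0.9999, 0.0101, 0.0076], [-0.0095, -0.9962, 0.0865]] 0.1761484082397223
```

Call:
apply_moves(motion=[[5, 0, 0, -2, 0], [5, 0, 0, -4, 0], [5, 0, 0, -6, 0], [5, 0, 0, -6, 0], [5, 0, 0, -6, 0]])

```text
t: 7.6
tcp_pos: [0.7381, 0.0992, 0.3368]
tool_rot: [-0.477, 0.478, -0.517, 0.526]
force: [0.9, -0.3, -2.1]
finger_gap: 0.176
```

```bash
python3 st.py
```

```text
7.6 [-0.021  0.584  1.034  0.012  1.436 -0.03 ] [0.7381 0.0992 0.3368] [ 0.9 -0.3 -2.1] [[0.0088, 0.0874, 0.9961], [-0.9999, 0.0101, 0.0079], [-0.0094, -0.9961, 0.0874]] 0.1759356148542229
```

The tilt stayed after coming back into reach, so it accumulates. I'll raise the tool and push outward for longer.

Call:
apply_moves(motion=[[5, 0, -2, 2, 0], [5, 0, -3, 4, 0], [5, 0, -3, 6, 0], [5, 0, -3, 8, 0], [5, 0, -3, 12, 0], [5, 0, -3, 16, 0], [5, 0, -3, 20, 0], [5, 0, -3, 24, 0], [5, 0, -3, 28, 0], [5, 0, -3, 32, 0]])

```text
t: 8.85
tcp_pos: [0.9376, 0.0773, 0.3454]
tool_rot: [-0.464, 0.467, -0.527, 0.538]
force: [0.7, 0.1, -2.5]
finger_gap: 0.174
```

```bash
python3 st.py
```

```text
8.85 [-0.042  0.979  0.218  0.02   1.812 -0.044] [0.9376 0.0773 0.3454] [ 0.7  0.1 -2.5] [[0.0087, 0.1331, 0.9911], [-0.9999, 0.0138, 0.0069], [-0.0127, -0.991, 0.1332]] 0.17388808662541827
```

Call:
apply_moves(motion=[[5, 0, 0, 30, 0], [5, 0, 0, 30, 0], [5, 0, 0, 30, 0], [5, 0, 0, 30, 0]])

```text
t: 9.35
tcp_pos: [0.969, 0.0651, 0.3026]
tool_rot: [-0.451, 0.455, -0.537, 0.549]
force: [0.0, 0.0, -2.8]
finger_gap: 0.174
```

```bash
python3 st.py
```

```text
9.35 [-0.056  1.028  0.218  0.027  1.717 -0.057] [0.969  0.0651 0.3026] [ 0.   0.  -2.8] [[0.009, 0.1788, 0.9838], [-0.9998, 0.017, 0.0061], [-0.0156, -0.9837, 0.1789]] 0.17428383460387958
```

Call:
apply_moves(motion=[[5, 0, -15, 25, 0], [5, 0, -15, 25, 0], [5, 0, -15, 25, 0], [5, 0, -15, 25, 0]])

```text
t: 9.85
tcp_pos: [0.9544, 0.0537, 0.3805]
tool_rot: [-0.437, 0.442, -0.547, 0.56]
force: [-0.4, 0.4, -2.5]
finger_gap: 0.175
```

```bash
python3 st.py
```

```text
9.85 [-0.071  0.945  0.218  0.036  1.751 -0.068] [0.9544 0.0537 0.3805] [-0.4  0.4 -2.5] [[0.0097, 0.2272, 0.9738], [-0.9998, 0.0193, 0.0054], [-0.0176, -0.9737, 0.2274]] 0.17481849133244085
```

Call:
apply_moves(motion=[[5, 1, -6, 25, 0], [5, 2, -6, 25, 0], [5, 3, -6, 25, 0], [5, 4, -6, 25, 0], [5, 4, -6, 25, 0], [5, 4, -6, 25, 0], [5, 4, -6, 25, 0], [5, 4, -6, 25, 0]])

```text
t: 10.85
tcp_pos: [0.9641, -0.0019, 0.3934]
tool_rot: [-0.424, 0.43, -0.557, 0.57]
force: [-0.3, 0.2, -3.6]
finger_gap: 0.176
```

```bash
python3 st.py
```

```text
10.85 [-0.135  0.933  0.219  0.056  1.72  -0.126] [ 0.9641 -0.0019  0.3934] [-0.3  0.2 -3.6] [[0.0094, 0.2706, 0.9627], [-0.9998, 0.0194, 0.0044], [-0.0175, -0.9625, 0.2707]] 0.1758290363879347
```

Call:
apply_moves(motion=[[5, 2, -6, 25, 0], [5, 2, -6, 25, 0]])

```text
t: 11.1
tcp_pos: [0.9733, -0.0095, 0.4077]
tool_rot: [-0.41, 0.416, -0.568, 0.58]
force: [-0.2, -0.3, -2.1]
finger_gap: 0.175
```

```bash
python3 st.py
```

```text
11.1 [-0.144  0.922  0.218  0.064  1.683 -0.133] [ 0.9733 -0.0095  0.4077] [-0.2 -0.3 -2.1] [[0.0094, 0.3174, 0.9482], [-0.9998, 0.0187, 0.0037], [-0.0165, -0.9481, 0.3175]] 0.1752507333583265
```

Call:
apply_moves(motion=[[5, 3, -6, 25, 0], [5, 3, -6, 25, 0]])

```text
t: 11.35
tcp_pos: [0.98, -0.0214, 0.4248]
tool_rot: [-0.397, 0.402, -0.578, 0.589]
force: [-1.0, -0.2, -2.8]
finger_gap: 0.175
```

Call:
apply_moves(motion=[[5, 3, -6, 25, 0], [5, 3, -6, 25, 0]])

```text
t: 11.6
tcp_pos: [0.9849, -0.032, 0.445]
tool_rot: [-0.383, 0.388, -0.587, 0.597]
force: [-0.4, 0.1, -2.2]
finger_gap: 0.174
```

```bash
python3 st.py
```

```text
11.6 [-0.171  0.891  0.218  0.084  1.624 -0.154] [ 0.9849 -0.032   0.445 ] [-0.4  0.1 -2.2] [[0.0079, 0.4041, 0.9147], [-0.9999, 0.0156, 0.0018], [-0.0136, -0.9146, 0.4041]] 0.17442482258116224
```

Call:
apply_moves(motion=[[5, 4, -3, 25, 0], [5, 4, -3, 25, 0]])

```text
t: 11.85
tcp_pos: [0.9939, -0.046, 0.456]
tool_rot: [-0.37, 0.374, -0.597, 0.605]
force: [0.1, 0.6, -3.3]
finger_gap: 0.174
```

Call:
apply_moves(motion=[[5, 4, -3, 25, 0], [5, 4, -3, 25, 0]])

```text
t: 12.1
tcp_pos: [1.0006, -0.0586, 0.4714]
tool_rot: [-0.356, 0.36, -0.606, 0.613]
force: [-0.6, 0.2, -3.3]
finger_gap: 0.173
```

Call:
apply_moves(motion=[[5, 4, -1, 25, 0], [5, 4, -1, 25, 0]])

```text
t: 12.35
tcp_pos: [1.0092, -0.0699, 0.4834]
tool_rot: [-0.343, 0.345, -0.616, 0.62]
force: [-0.1, -0.0, -3.3]
finger_gap: 0.174
```

```bash
python3 st.py
```

```text
12.35 [-0.214  0.868  0.219  0.119  1.511 -0.19 ] [ 1.0092 -0.0699  0.4834] [-0.1 -0.  -3.3] [[0.0037, 0.5275, 0.8496], [-1.0, 0.0069, 0.0001], [-0.0058, -0.8495, 0.5275]] 0.17403042538951596
```

Call:
apply_moves(motion=[[5, 2, -1, 25, 0], [5, 2, -1, 25, 0]])

```text
t: 12.6
tcp_pos: [1.016, -0.071, 0.4997]
tool_rot: [-0.329, 0.33, -0.625, 0.627]
force: [-0.2, -0.8, -3.7]
finger_gap: 0.176
```

```bash
python3 st.py
```

```text
12.6 [-0.216  0.858  0.219  0.126  1.475 -0.191] [ 1.016  -0.071   0.4997] [-0.2 -0.8 -3.7] [[0.0022, 0.5665, 0.824], [-1.0, 0.0039, 0.0], [-0.0032, -0.824, 0.5665]] 0.1763241160380476
```

Call:
apply_moves(motion=[[5, 0, 0, 0.5, 0]])

```text
t: 12.72
tcp_pos: [1.0177, -0.07, 0.5031]
tool_rot: [-0.326, 0.326, -0.627, 0.628]
force: [0.0, -0.2, -2.3]
finger_gap: 0.173
```

Call:
apply_moves(motion=[[5, -0.4, -1.2, -1.7, 0], [5, -0.8, -2.4, -3.4, 0], [5, -1.1, -3.6, -5.1, 0], [5, -1.4, -4.7, -6.8, 0], [5, -1.7, -5.7, -8.2, 0], [5, -2.2, -4.5, -10, 0], [5, -2.8, -3, -12, 0], [5, -3.3, -2, -13.9, 0], [5, -3.3, -2, -13.9, 0], [5, -3.3, -2, -13.9, 0]])

```text
t: 13.98
tcp_pos: [0.6396, 0.0296, 0.3103]
tool_rot: [-0.327, 0.329, -0.625, 0.628]
force: [-0.1, 0.4, -2.5]
finger_gap: 0.175
```

```bash
python3 st.py; python3 - <<'E'
from h import *
for n in("scene","wrist","top"):
    c=manip.get_calibration(n);im=manip.snapshot(n);cv2.imwrite(f'pics/{n}5.png',im[:,:,::-1]);np.savez(f'{n}5.npz',**c)
s=cv2.imread('pics/scene5.png');cv2.imwrite('pics/s5.png',cv2.resize(s[120:330,180:400],None,fx=3.5,fy=2.8,interpolation=cv2.INTER_CUBIC))
E
```

```text
13.975 [-0.178  0.285  1.773  0.222  0.495 -0.343] [0.6396 0.0296 0.3103] [-0.1  0.4 -2.5] [[0.0027, 0.5698, 0.8218], [-1.0, 0.0043, 0.0003], [-0.0034, -0.8217, 0.5698]] 0.1751736953213658
```

View pics/s5.png

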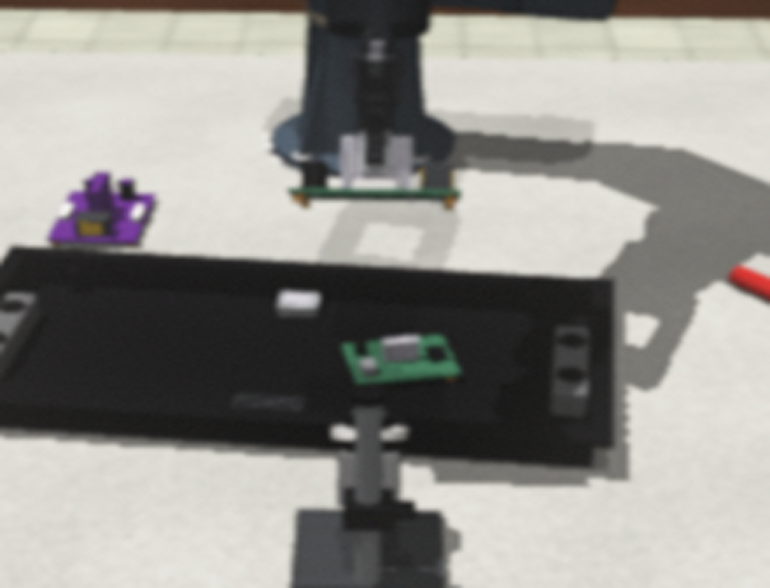

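View pics/wrist5.png

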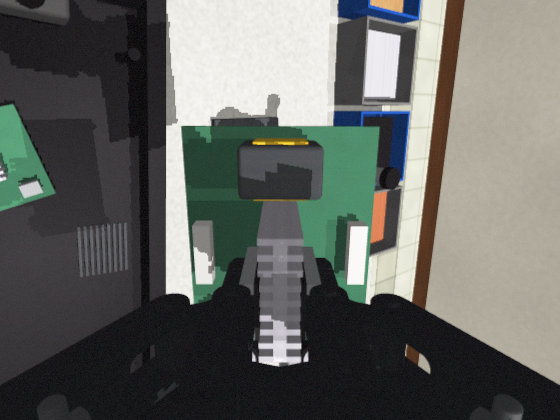

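View pics/top5.png

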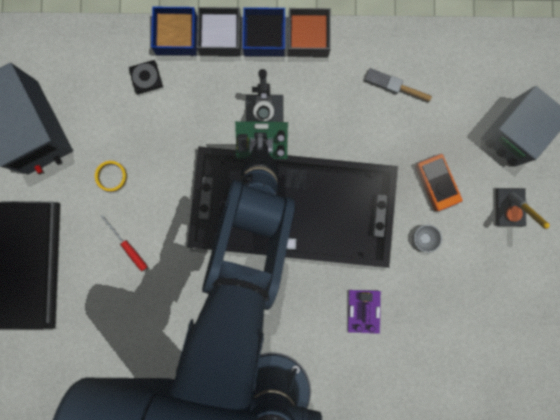

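```bash
python3 - <<'E'
from h import *
s=manip.sense();Rt=R.from_quat(s['tool_rot']).as_matrix();tp=s['tcp_pos']
W=np.load('wrist5.npz');im=cv2.imread('pics/wrist5.png')
cv2.imwrite('pics/e.png',cv2.resize(im[110:310,170:395],None,fx=3.5,fy=2.9,interpolation=cv2.INTER_CUBIC))
def intool(uv,dy):
    o,d=ray(W,uv);o=(o-tp)@Rt;d=d@Rt
    return o+d*((dy-o[1])/d[:,1])[:,None]
for dy in(.013,.017,.021): print(dy,(intool([[183,127],[379,127],[195,302],[368,302]],dy)*1000).round(1).tolist())
T=manip.get_calibration("top");W1=np.load('w1.npz');W4=np.load('w4.npz')
r1=lambda c,p:(lambda q:(q[0],q[1][0]))(ray(c,p))
t4=cv2.imread('pics/w4.png');cv2.imwrite('pics/f.png',cv2.resize(t4[190:270,370:450],None,fx=7,fy=7,interpolation=cv2.INTER_CUBIC))
print(tri([r1(T,[263.5,112.9]),r1(W1,[415.3,231.6]),r1(W4,[403,231])]))
E
```

```text
0.013 [[-60.8, 13.0, -45.2], [-60.9, 13.0, 41.9], [26.9, 13.0, -45.5], [26.6, 13.0, 43.1]]
0.017 [[-60.6, 17.0, -46.3], [-60.7, 17.0, 43.0], [29.4, 17.0, -46.7], [29.0, 17.0, 44.3]]
0.021 [[-60.4, 21.0, -47.4], [-60.5, 21.0, 44.1], [31.8, 21.0, -47.8], [31.5, 21.0, 45.4]]
(array([0.76328173, 0.02957313, 0.13729596]), [np.float64(0.0014070591224355845), np.float64(0.0002599015897798464), np.float64(0.0011484661721476359)])
```

View pics/e.png

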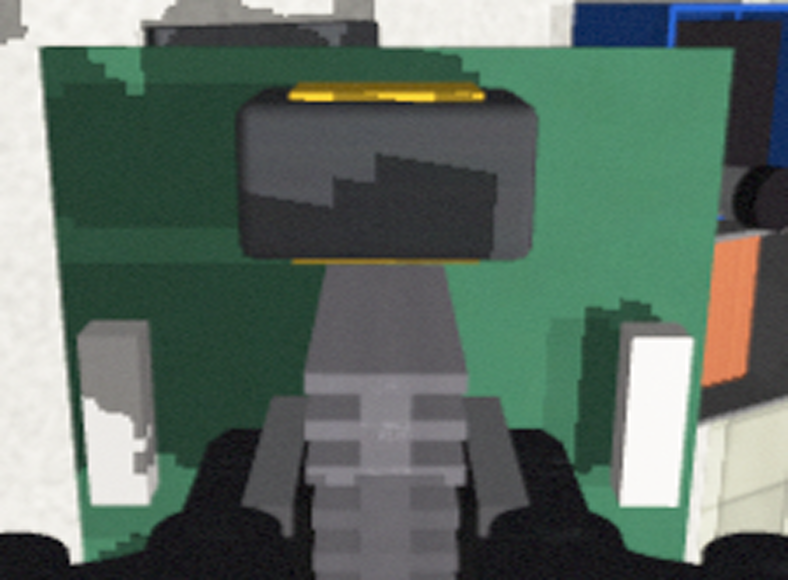

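View pics/f.png

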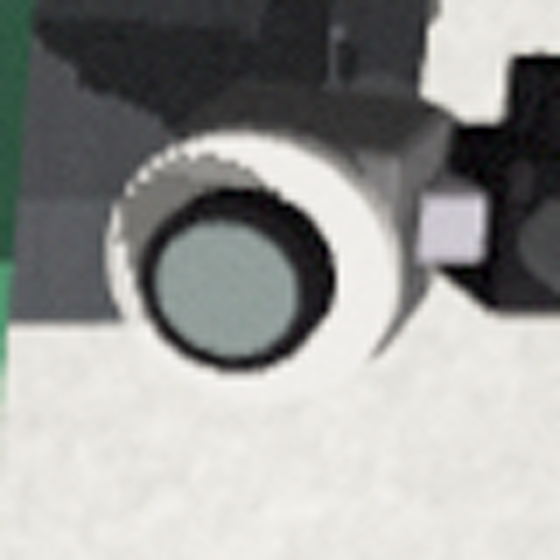

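The board hasn't slipped. It covers the same pixels in the wrist image as before the tilt, with the lens ring and glass cleanly visible. Now I make the final approach along the lens axis.

Call:
apply_moves(motion=[[5, 0, 0.4, 0, 0], [5, 0, 0.8, 0.1, 0], [5, 0, 1.05, 0.1, 0], [5, 0, 1.05, 0.1, 0], [5, 0, 1.05, 0.1, 0], [5, 0, 1.05, 0.1, 0]])

```text
t: 14.88
tcp_pos: [0.6619, 0.0287, 0.2883]
tool_rot: [-0.326, 0.327, -0.626, 0.628]
force: [-0.9, 0.4, -3.6]
finger_gap: 0.175
```

```bash
python3 st.py; python3 - <<'E'
from h import *
s=manip.sense();Rt=R.from_quat(s['tool_rot']).as_matrix()
ss=s['tcp_pos']+Rt@[0,.021,-.0005];L=np.array([.763,.0296,.137]);n=np.array([-.5736,-.005,.819])
vp=L+.16*n
print(ss,vp,'err tool units',(Rt.T@(vp-ss))/.03)
for n_ in("scene","wrist"):
    im=manip.snapshot(n_);cv2.imwrite(f'pics/{n_}6.png',im[:,:,::-1])
S=manip.get_calibration("scene")
im=cv2.imread('pics/scene6.png');cv2.imwrite('pics/s6.png',cv2.resize(im[130:300,200:370],None,fx=4,fy=3.5,interpolation=cv2.INTER_CUBIC))
# predicted board corners (underside) in scene
for a in(-.06,.06):
  for b in(-.045,.045):
    print(a,b,proj(S,s['tcp_pos']+Rt@[a,.021,b]).round(1), (proj(S,s['tcp_pos']+Rt@[a,.021,b])-[200,130])*[4,3.5])
E
```

```text
14.875 [-0.171  0.346  1.754  0.233  0.449 -0.351] [0.6619 0.0287 0.2883] [-0.9  0.4 -3.6] [[0.0017, 0.5736, 0.8191], [-1.0, 0.0029, -0.0], [-0.0024, -0.8191, 0.5736]] 0.17541348094995066
[0.67357576 0.02875726 0.27081241] [0.671224 0.0288   0.26804 ] err tool units [-0.00133503  0.03073524 -0.11722281]
-0.06 -0.045 [[308.8 202.3]] [[435.3738471  253.12274845]]
-0.06 0.045 [[309.9 200.3]] [[439.63528988 245.90069899]]
0.06 -0.045 [[262.3 201.5]] [[249.36664919 250.28143731]]
0.06 0.045 [[259.7 199.4]] [[238.98182683 242.85688877]]
```

View pics/s6.png

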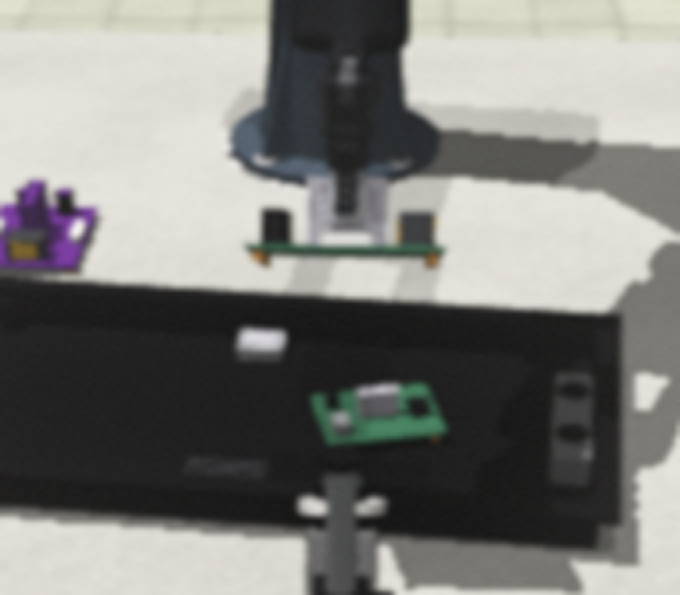

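View pics/wrist6.png

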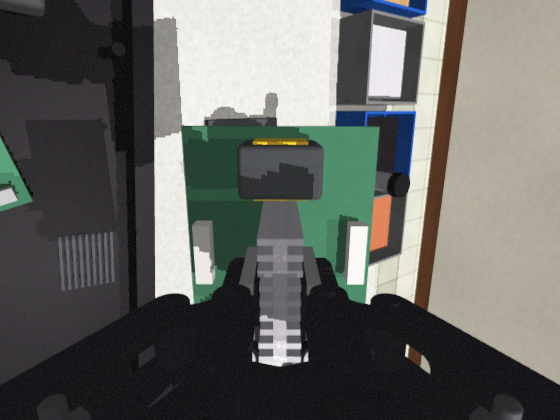

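The scene view shows the board's edge level at (247–445, 250) in the crop, within about 2 px of the predicted corners. I'll make a small final correction and let it settle.

Call:
apply_moves(motion=[[5, 0, 0, -0.1, 0], [5, 0, 0, -0.1, 0], [5, 0, 0, -0.1, 0], [5, 0, 0, -0.1, 0], [5, 0, 0, -0.1, 0], [5, 0, 0, -0.1, 0], [5, 0, 0, -0.1, 0], [5, 0, 0, -0.1, 0]])

```text
t: 15.98
tcp_pos: [0.6595, 0.0287, 0.2863]
tool_rot: [-0.326, 0.327, -0.626, 0.628]
force: [-0.1, 0.3, -2.6]
finger_gap: 0.175
```

```bash
python3 st.py; python3 - <<'E'
from h import *
s=manip.sense();Rt=R.from_quat(s['tool_rot']).as_matrix()
ss=s['tcp_pos']+Rt@[0,.021,-.0005];vp=np.array([.763,.0296,.137])+.16*np.array([-.5736,-.005,.819])
print('err mm',(ss-vp)*1000,'qd',np.abs(s['qd']).max(),'tilt',np.degrees(np.arccos(-Rt[2,1])))
print(manip.sign_off())
E
```

```text
15.975 [-0.172  0.345  1.762  0.238  0.443 -0.357] [0.6595 0.0287 0.2863] [-0.1  0.3 -2.6] [[0.0016, 0.5733, 0.8194], [-1.0, 0.003, -0.0001], [-0.0025, -0.8194, 0.5733]] 0.17505876628767345
err mm [-0.06698914 -0.04578844  0.76052594] qd 0.0012264975743082004 tilt 34.980083346856304
the job is handed in; nothing more can be done
None
```

The power board is out of the shell, held by its heat sink in front of the inspection camera, and the job was handed in at about 16 s. I gripped it across x at 80 N.

The moves can only turn the tool about its own axis, so they cannot tilt it directly. I got the 35° lean by repeatedly reaching past the edge of the arm's workspace, where it gives up tool orientation. I then moved the board back onto the lens axis.

**Last checks:**
- **Position:** the underside's centre is within about 1 mm of the view point I measured. That point itself is only good to about 2 mm, because of the calibration.
- **Orientation:** the board leans 34.98°, and its long side is level to about 0.15°.
- **Grip and stillness:** the arm was still, and the wrist picture showed no slip before and after the tilt.

**Small disagreements:**
- The wrist view put the board 1–2 mm off centre between the jaws. I allowed for only 0.5 mm, since the gripper centres the heat sink itself.
- The scene view's board edge differed from my prediction by about 1–2 px (up to 3 mm).
- The camera foot's two edges gave its direction as −0.2° and +1.3°. I used about +0.5°.

I saw no contact with anything else.

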